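# Close a gift canister and clamp it in the hand press

## Task

Close the gift canister waiting in the press tray: lower the tall narrow tin cover over the small tin inside it until it sits level on the base (do not drop it on), and let go. Then slide the tray fully in under the press head, swing the lever on the head all the way down so that the pad clamps the canister shut, and leave it clamped, disturbing nothing else on the table.

Things in the scene. Friction and masses are not known exactly. Their poses are not given: they have to be found in the camera images.
- press: Grey hand press, fixed. Origin on the table under the canister's centre at the start (tray out); x along the tray's slide, from handle towards column; y left, z up. In mm: base plate x -60 to 200, y +-65, 18 high, rails to 30; column x 165 to 200; head x 95 to 200, y +-35, z 195 to 255. Round rubber pad (40 across) hangs below the head at x 110, underside z 160 with the lever up.
- tray (a joint): Slide of the steel tray along the press's +x: 0 = out (the start, canister clear in front of the head), 0.110 m = fully in against its stop, under the pad. Friction about 1.5 N; stays where it is left.
- tray_handle (a point): Centre of the black upright grip at the tray's front end: 14 mm thick along the press's x, 60 wide along its y, 34 high (top 125 mm above the table) on a 30 wide stalk, 90 mm before the canister's centre. Its front can be pushed, or it can be pinched from above across its thickness. Moves with the tray.
- lever (a joint): Press lever on the head's left (+y) side: 0 = raised, 60 degrees above level; 1.047 = level; 1.2 rad = fully down at its stop. Starts 0 to 0.2. Stiff: 3 to 5 N at the grip swings it down; stays where it is left. It drives the pad down 20.8 mm per rad; the pad is sprung (800 N/m) and meets the closed canister at about 0.85 rad.
- lever_grip (a point): Centre of the black round cross-bar (18 mm diameter, 46 long along the press's x) at the lever's end. The lever points from the pivot to the press's +y and up. Swings with the lever about the pivot, at 100 mm radius.
- lever_pivot (a point): The lever's pivot, fixed on the press; the axis is the press's x axis. 215 mm above the table, 125 along the press's x and 50 along its y from the press origin.
- base_mid (a point): Centre of the canister base: tin disc 60 mm across, 25 high, so 12.5 below its shoulder. A neck 50 across (47 at its top) rises 18 above the shoulder; in it stands a loose smaller tin, 37 across, its top 55 above the shoulder. The base stands loose in a low round pocket of the tray, its underside 28 above the table, and rides with the tray.
- cover_mid (a point): Centre of the right cover: plain tin cup standing mouth down on the table, the tall narrow one, 60 mm outside diameter, 54 inside, 90 high; closed flat top. This point is on its axis, 45 above its mouth; its z axis points up. On the base, the mouth rests on the base's shoulder: this point is then 57.5 above base_mid.
- cover: The same cover (origin at the centre of its mouth).
- base: The same canister base (origin at the centre of its underside).
- pad: The sprung rubber pad under the head, 40 mm across, 12 thick; origin at the centre of its underside.
- widecover: Another cover, low and wide (82 mm diameter, 55 high), of the same tin; does not belong to this canister. Bystander. Origin under its centre.
- carton: Bystander: dark gift carton, 70 x 70 x 110 mm, origin under its centre.
- flatbox: Bystander: flat ochre box, 100 x 140 x 45 mm, origin under its centre.
- flacon: Bystander: small amber bottle, 44 diameter, 100 high, origin under its centre.
- tape: Bystander: roll of tape lying flat, 100 diameter, 48 high, origin under its centre.
- stapler: Bystander: stapler, 140 x 36 x 50 mm, origin under its centre.
Mind the look-alikes: they are no part of the job. What is shaped like the cover but green or turquoise is not meant.

How it is judged:
By the outcome, as a careful person would: the job done as asked, in the order asked, and still so for the second after the job is handed in, with the robot touching nothing.
It also fails if it takes over 64 s, if anything falls off the work surface, if the arm or the gripper's body presses on something with over 40 N, if the wrist force passes 120 N, or if a joint passes its speed limit or range.

## Robot

A 6-joint arm with a two-finger parallel gripper is mounted at the origin on the work surface. World frame = base frame: x ahead of the robot, y to its left, z up, the work surface at z = 0. Lengths are in mm, angles in rad, forces in N, time in s.
With the tool pointing down it reaches from about 300 to 875 mm from the base axis. Payload 4.2 kg.
Tool frame: the origin (TCP) lies between the finger pads; the fingertips stand 25 mm ahead of it and the grasp point (between the pads) lies 6 mm ahead of it; z points along the fingers, y is the direction in which the jaws open and shut (so a half turn about z gives the same grasp; the last joint's range is limited). The gripper opens to 85 mm and grips with 20 to 120 N. Pads are 22 mm wide; open, the fingers measure 114 mm over their backs; the gripper's body (76 mm by 85 mm) begins 54 mm behind the grasp point. The pads swing forward as they close: fully open they stand 13 mm farther back than shut.
Start: joints at [1.31, 0.32, 1.565, -0, 1.257, -0.02], TCP at [137.126, 558.422, 256.338] pointing down, gripper open.
Joint ranges: [-3.11, 3.11], [-0.84, 2.01], [0.21, 2.61], [-1.34, 4.49], [0.05, 2.63], [-2.56, 2.56]. Speed limits (rad/s): [2.57, 2.57, 3.14, 3.14, 3.14, 3.14].

## Interface

Orientations are given as [roll, pitch, yaw] about the fixed x, y, z axes, in that order (R = Rz(yaw) Ry(pitch) Rx(roll)).
In Python, from workcell import arm gives the robot as it stands. The module is installed in compiled form; this text tells all that it offers.
- The arm moves only by the tool arm_command, never from a script. Its argument "increments" is a list of rows, each an object of numbers: "tx", "ty", "tz": the shift along the world's x, y, z in m; "spin": the turn about the world's z in rad. In form: [{"tx": .., "ty": .., "tz": .., "spin": ..}, ...]. A call has exactly 8 rows; each row is the pose to reach, as a shift and turn from the pose commanded when the call began; what a row does not reach only later rows make up. A row lasts 1/10 s, in which the tool goes at most 50 mm and 8.59 degrees, less where a joint would pass 70% of its speed; a pose out of reach is approached as far as the arm can. A call with a gripper value outside its range is refused whole. "jaw" is the closure, from -1 (fully open) to 1 (shut), so that 0 is half open, set as the call begins (left out, the last holds). The fingers move at their own pace and stop on an object; "squeeze" is the grip in N (left out, the last holds). Time passes only in rows, so rows that repeat a pose let the fingers close, or fill a call up. It gives the time, the measured TCP pose, the force and the opening at its end, in the units of the state.
- arm.state(): the state, without advancing time (a new reading comes with each control period).
- arm.grab_frame(name): name is "side" or "top" or "wrist"; returns the picture (400x640x3 uint8, blue, green, red); there is no depth.
- arm.camera_info(name): a dict with "mtx" (3x3 intrinsics, pixels), "cam_to_world" (4x4, takes a point from camera to world coordinates). Camera axes: x right, y down, z forward; pixel columns grow to the right and rows downward; lengths in mm; the calibration is good to about 2 mm. A picture is of the moment at which its call begins: read the wrist's pose just before it. camera_info takes no time and is no camera call; for the wrist camera it gives the pose at the moment of the call.
- arm.hand_in(): hands the job in, once; it reports no verdict.
Trained networks look in the newest picture that a camera, given by its name, has taken for a name from the list of things; names that differ only in an ending like _2 or _b are one class to them, and where a whole thing is asked for, a point or a joint stands for the part that bears it (a point fixed in the world has none). Each returns a list of dicts, best first, with "confidence" (0 to 1); they miss things now and then, are a little off and sometimes report something else, mostly with a low value. They report only what shows in the picture. A call takes as long as a camera call. They do not tell look-alikes from the thing itself.
- arm.cut_out(camera, name): "region" (400x640 bool, what is visible of it) and "point" ([column, row] in pixels, amid what is visible of it).
- arm.place_of(camera, name): "point" ([column, row] in pixels: a listed point, or the origin of a listed thing).
The state is a dict: "time": time; "qpos": joint angles; "joint_vel": joint speeds; "effort": joint torques, N m; "tool_pos": TCP position; "eef_rot": TCP orientation; "force": force on the tool from outside, world axes, zero at the start; "moment": the same for the moment, N m; "grip_width": opening from 0.0 (shut) to 1.0 (fully open).
Only numpy, scipy, OpenCV 4.12 (cv2) and the standard library are available. Lean on these libraries where they do the work, as an engineer would, in place of code of your own. Each camera call takes 0.05 s, during which the arm holds its last target. There are 200 camera calls.

## Working session

There is one attempt and no reset: what is moved stays moved. The work goes in short steps, Python scripts to look and compute and a tool call to move; the robot and the scene stay as the last step left them, time stands still between calls to the robot, and variables do not carry over. Pictures are saved under pics/ and viewed, about 8 in all and at most 12, crops included, and the job is handed in when it is done.

Besides the shell and the picture viewer there is one more tool, called after ">>>" in YAML: its name, and indented under it one key for each argument. arm_command: Moves the arm, as the interface text tells. Its arguments: {"type":"object","properties":{"increments":{"type":"array","items":{"type":"object","properties":{"tx":{"type":"number"},"ty":{"type":"number"},"tz":{"type":"number"},"spin":{"type":"number"}}}},"jaw":{"type":"number"},"squeeze":{"type":"number"}},"required":["increments"]}

```bash
mkdir -p pics; cat > h.py <<'E'
import numpy as np, cv2
from workcell import arm
def ray(cam,p,info=None):
    i=info or arm.camera_info(cam); T=np.array(i["cam_to_world"]); K=np.array(i["mtx"])
    d=T[:3,:3]@np.linalg.inv(K)@np.array([p[0],p[1],1.]); return T[:3,3],d
def atz(cam,p,z,info=None):
    o,d=ray(cam,p,info); return o+d*(z-o[2])/d[2]
def proj(cam,P,info=None):
    i=info or arm.camera_info(cam); T=np.linalg.inv(np.array(i["cam_to_world"])); c=T[:3,:3]@np.array(P)+T[:3,3]
    u=np.array(i["mtx"])@c; return u[:2]/u[2]
def tri(rays):
    A=np.zeros((3,3));b=np.zeros(3)
    for o,d in rays:
        d=d/np.linalg.norm(d);M=np.eye(3)-np.outer(d,d);A+=M;b+=M@o
    return np.linalg.solve(A,b)
E
python3 - <<'E'
from h import *
for c in ("top","side"):
    f=arm.grab_frame(c); cv2.imwrite(f"pics/{c}0.png",f)
    print(c,np.round(arm.camera_info(c)["cam_to_world"],2).tolist())
    for n in ("cover_mid","base_mid","tray_handle","lever_grip","lever_pivot","press","widecover","carton","flatbox","flacon","tape","stapler"):
        print(n,[(np.round(r["point"],1).tolist(),round(r["confidence"],2)) for r in arm.place_of(c,n)][:4])
print(arm.state())
E
```

```text
top [[0.03, -0.99, 0.13, 356.33], [-1.0, -0.03, 0.01, 10.0], [-0.0, -0.13, -0.99, 1376.76], [0.0, 0.0, 0.0, 1.0]]
cover_mid [([196.2, 248.1], 0.74), ([196.7, 183.2], 0.62)]
base_mid [([335.2, 191.1], 0.76)]
tray_handle [([337.4, 219.0], 0.96)]
lever_grip []
lever_pivot [([319.8, 134.2], 0.57)]
press [([338.0, 193.1], 0.96)]
widecover [([430.7, 213.1], 0.66), ([268.7, 245.7], 0.49)]
carton [([232.3, 150.1], 0.94), ([335.9, 218.9], 0.21)]
flatbox [([421.5, 148.7], 0.85), ([339.0, 144.7], 0.25)]
flacon [([403.0, 184.7], 0.59)]
tape [([266.4, 245.5], 0.69)]
stapler [([417.6, 255.0], 0.68)]
side [[0.95, -0.18, 0.26, 153.43], [-0.32, -0.53, 0.79, -1118.77], [-0.0, -0.83, -0.56, 974.02], [0.0, 0.0, 0.0, 1.0]]
cover_mid [([288.8, 174.5], 0.86), ([234.6, 183.3], 0.69), ([325.7, 197.1], 0.65), ([272.7, 190.8], 0.64)]
base_mid [([324.8, 245.2], 0.71)]
tray_handle [([294.8, 237.3], 0.71), ([323.7, 251.3], 0.4)]
lever_grip [([268.8, 201.0], 0.54)]
lever_pivot [([362.2, 181.4], 0.8)]
press [([319.7, 256.2], 0.57)]
widecover [([348.2, 335.8], 0.96)]
carton [([324.0, 195.3], 0.81), ([363.6, 202.7], 0.4)]
flatbox [([409.9, 312.6], 0.95)]
flacon [([362.4, 305.3], 0.86)]
tape [([252.8, 230.1], 0.67)]
stapler [([288.1, 334.2], 0.82), ([348.9, 338.3], 0.61), ([362.1, 308.8], 0.54)]
{'time': 1.3, 'qpos': array([ 1.31001756e+00,  3.19641794e-01,  1.56450983e+00, -2.15957715e-05,
        1.25739971e+00, -2.00140890e-02]), 'joint_vel': array([ 0.0002977 ,  0.00080216, -0.00110261, -0.00167006, -0.00077452,
        0.00017633]), 'effort': array([-2.20670932e-03, -4.15421319e+01, -2.34413588e+01, -2.36622900e-04,
        1.94101754e-04,  8.38293488e-06]), 'tool_pos': array([137.12221795, 558.42339684, 256.31009139]), 'eef_rot': array([3.14155176e+00, 2.13669095e-05, 2.90083463e+00]), 'force': array([-0.61250489,  0.13265465, -1.02776423]), 'moment': array([ 0.01866244,  0.00185443, -0.05907602]), 'grip_width': 0.9990735201010655}
```

```bash
ls pics
```

```text
side0.png
top0.png
```

View pics/top0.png

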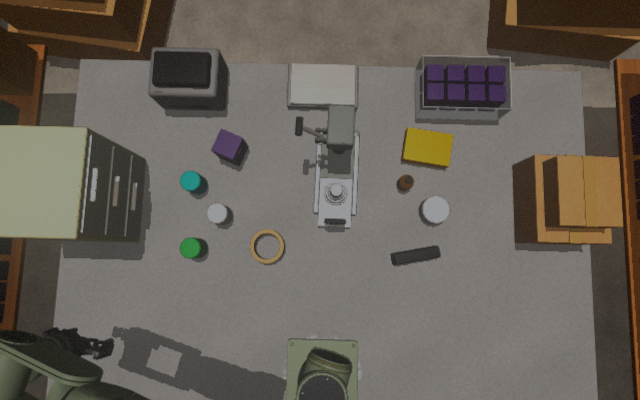

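View pics/side0.png

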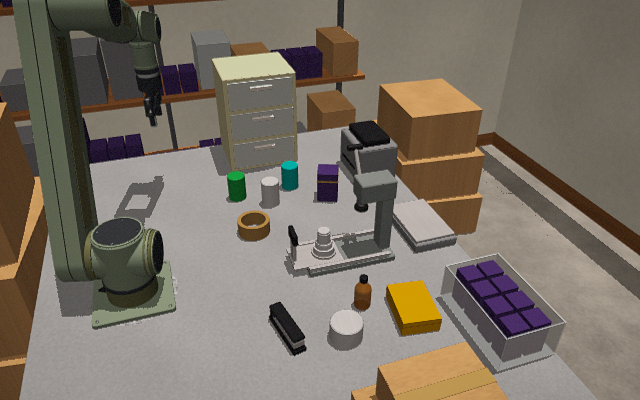

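The top view shows these cover look-alikes: turquoise (191,181), plain tin (218,213), green (190,248), and the low wide cover (435,210). In the side view they are at (290,175), (270,191), (237,186) and (346,328). I choose the plain tin at top (218,213). The press has its tray towards the robot, with the lever grip at (299,126).

```bash
python3 - <<'E'
from h import *
t=cv2.imread("pics/top0.png"); s=cv2.imread("pics/side0.png")
a=cv2.resize(t[160:265,170:250],None,fx=5,fy=5,interpolation=cv2.INTER_CUBIC)
b=cv2.resize(t[95:235,285:370],None,fx=4,fy=4,interpolation=cv2.INTER_CUBIC)
h=max(a.shape[0],b.shape[0]); o=np.zeros((h,a.shape[1]+b.shape[1],3),np.uint8)
o[:a.shape[0],:a.shape[1]]=a; o[:b.shape[0],a.shape[1]:]=b; cv2.imwrite("pics/crop1.png",o)
for n,pt,ps in (("cover",(218,213),(272.7,190.8)),("base",(335.2,191.1),(324.8,245.2)),("handle",(337.4,219),(294.8,237.3)),("pivot",(319.8,134.2),(362.2,181.4)),("press",(338,193.1),(319.7,256.2)),("grip",(299,126),(355,148))):
    r=[ray("top",pt),ray("side",ps)]; P=tri(r); print(n,P.round(1),proj("top",P).round(1),proj("side",P).round(1))
print("cover z90",atz("top",(218,211),90),"handle z108",atz("top",(337.4,219),108),"press z0",atz("top",(338,193.1),0),"base",atz("top",(335.2,191.1),40.5),"tin top",atz("top",(336,186.5),108))
E
```

```text
cover [466.1 317.   43.6] [218.4 211.3] [271.2 190.9]
base [536.8 -27.   51.1] [335.4 190.4] [324.1 245.3]
handle [448.5 -33.  106.3] [337.4 219. ] [294.8 237.3]
pivot [665.2  21.5 213.4] [320.  133.4] [361.5 181.6]
press [527.1 -34.7  20.4] [337.5 195. ] [321.7 255.8]
grip [661.5  72.6 295.8] [299.1 125.7] [354.7 148.1]
cover z90 [463.16880369 307.54799721  90.        ] handle z108 [448.29998953 -32.91753629 108.        ] press z0 [535.62603622 -36.63732425   0.        ] base [536.12971253 -26.80017956  40.5       ] tin top [540.24262763 -26.9036338  108.        ]
```

View pics/crop1.png

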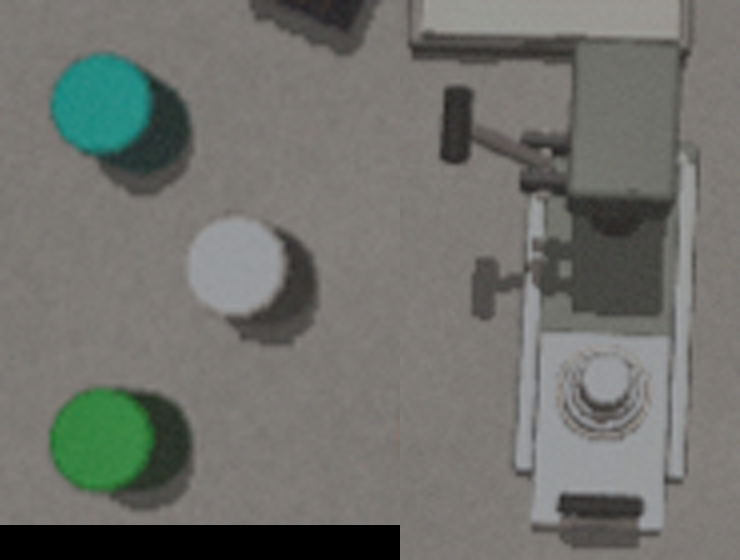

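The crop confirms the plain tin cover (centre at about (217.4,213)), with the turquoise and green ones clearly different. I'm setting out to above it.

>>> arm_command:
  increments:
    - {"tx": 0.04,"ty": -0.031,"tz": 0,"spin": 0.03}
    - {"tx": 0.08,"ty": -0.062,"tz": 0,"spin": 0.06}
    - {"tx": 0.12,"ty": -0.093,"tz": 0,"spin": 0.1}
    - {"tx": 0.16,"ty": -0.124,"tz": 0,"spin": 0.14}
    - {"tx": 0.2,"ty": -0.155,"tz": 0,"spin": 0.18}
    - {"tx": 0.24,"ty": -0.186,"tz": 0,"spin": 0.22}
    - {"tx": 0.28,"ty": -0.218,"tz": 0,"spin": 0.26}
    - {"tx": 0.32,"ty": -0.248,"tz": 0,"spin": 0.26}
  jaw: -1

```text
time: 2.1
tool_pos: [454.6, 311.8, 256.6]
eef_rot: [3.141, 0.0, -3.122]
force: [0.8, 1.4, 0.2]
grip_width: 0.997
```

```bash
python3 - <<'E'
from h import *
info=arm.camera_info("wrist"); f=arm.grab_frame("wrist"); cv2.imwrite("pics/w1.png",f)
print(np.round(info["cam_to_world"],3).tolist(),np.round(info["mtx"],1).tolist(),arm.state()["tool_pos"])
for r in arm.cut_out("wrist","cover"):
    m=r["region"]; c=f[m].mean(0).round(); print(r["confidence"],r["point"],m.sum(),c,atz("wrist",r["point"],90,info))
for r in arm.place_of("wrist","cover_mid"): print(r, atz("wrist",r["point"],45,info))
E
```

```text
[[-0.02, 0.962, 0.271, 385.051], [1.0, 0.019, 0.006, 309.75], [0.001, 0.271, -0.962, 373.169], [0.0, 0.0, 0.0, 1.0]] [[358.7, 0.0, 316.8], [0.0, 358.7, 201.7], [0.0, 0.0, 1.0]] [460.59477495 307.4277052  256.40509595]
0.9 [316.8, 186.7] 4494 [147. 147. 146.] [452.23879383 311.36339558  90.        ]
0.83 [395.5, 269.0] 4525 [ 95. 103.  19.] [524.06223318 380.98781979  90.        ]
0.74 [410.6, 67.9] 6070 [ 62. 127.  47.] [360.31648492 379.15003301  90.        ]
{'point': [394.9, 271.9], 'confidence': 0.76} [549.3617367  391.96000855  45.        ]
```

View pics/w1.png

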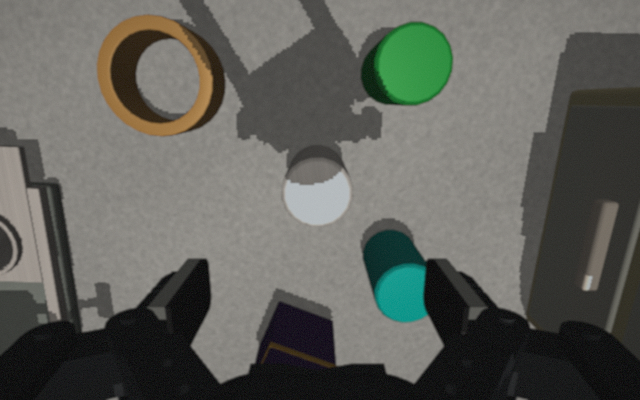

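The wrist view shows the tin cover at (317,190), turquoise at (405,290) and green at (413,63), with both fingers clear of them. I'm descending and gripping.

>>> arm_command:
  increments:
    - {"tx": -0.004,"ty": 0.004,"tz": -0.03}
    - {"tx": -0.004,"ty": 0.004,"tz": -0.06}
    - {"tx": -0.004,"ty": 0.004,"tz": -0.09}
    - {"tx": -0.004,"ty": 0.004,"tz": -0.12}
    - {"tx": -0.004,"ty": 0.004,"tz": -0.145}
    - {"tx": -0.004,"ty": 0.004,"tz": -0.165}
    - {"tx": -0.004,"ty": 0.004,"tz": -0.18}
    - {"tx": -0.004,"ty": 0.004,"tz": -0.18}

```text
schema error: expected keys tx, ty, tz, spin
```

>>> arm_command:
  increments:
    - {"tx": 0}
    - {"tx": 0}
    - {"tx": 0}
    - {"tx": 0}
    - {"tx": 0}
    - {"tx": 0}
    - {"tx": 0}
    - {"tx": 0}
  jaw: 1
  squeeze: 35

```text
schema error: expected keys tx, ty, tz, spin
```

>>> arm_command:
  increments:
    - {"tz": 0.01}
    - {"tz": 0.03}
    - {"tz": 0.06}
    - {"tz": 0.09}
    - {"tz": 0.12}
    - {"tz": 0.15}
    - {"tz": 0.18}
    - {"tz": 0.18}

```text
schema error: expected keys tx, ty, tz, spin
```

>>> arm_command:
  increments:
    - {"tx": 0,"ty": 0,"tz": -0.03,"spin": 0}
    - {"tx": 0,"ty": 0,"tz": -0.06,"spin": 0}
    - {"tx": 0,"ty": 0,"tz": -0.09,"spin": 0}
    - {"tx": 0,"ty": 0,"tz": -0.11,"spin": 0}
    - {"tx": 0,"ty": 0,"tz": -0.13,"spin": 0}
    - {"tx": 0,"ty": 0,"tz": -0.13,"spin": 0}
    - {"tx": 0,"ty": 0,"tz": -0.13,"spin": 0}
    - {"tx": 0,"ty": 0,"tz": -0.13,"spin": 0}

```text
time: 3.05
tool_pos: [453.5, 314.3, 127.7]
eef_rot: [3.14, 0.002, -3.122]
force: [-0.0, 0.2, -0.0]
grip_width: 1.003
```

```bash
python3 - <<'E'
from h import *
info=arm.camera_info("wrist"); print(arm.state()["tool_pos"]); f=arm.grab_frame("wrist"); cv2.imwrite("pics/w2.png",f); print(arm.state()["tool_pos"],arm.state()["eef_rot"])
g=cv2.cvtColor(f,cv2.COLOR_BGR2HSV)
for r in arm.cut_out("wrist","cover"):
    m=r["region"]; n,l,s,c=cv2.connectedComponentsWithStats(m.astype(np.uint8)); print(r["confidence"],r["point"],s[1:].tolist(),f[m].mean(0).round(),atz("wrist",r["point"],90,info))
E
```

```text
[453.52297832 314.2834957  127.65305184]
[453.66231923 314.16664114 127.74827047] [ 3.13996273e+00  2.24222728e-03 -3.12180294e+00]
0.7 [409.1, 334.4] [[379, 289, 63, 93, 3923]] [47. 51. 16.] [495.43465906 360.7653635   90.        ]
0.66 [311.8, 249.6] [[249, 168, 125, 148, 13897]] [119. 123. 124.] [450.65334646 311.44235373  90.        ]
0.57 [471.9, 49.8] [[379, 0, 185, 112, 17418]] [ 55. 121.  39.] [363.28312123 373.8838213   90.        ]
```

View pics/w2.png

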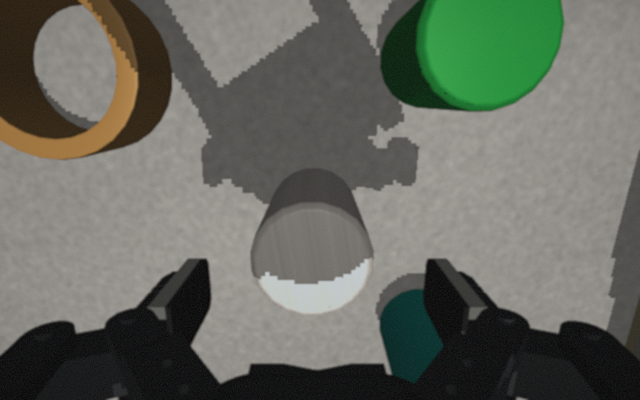

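The cover's top disc is at (311,258), with the fingers straddling it. The turquoise cover sits beyond the right finger and is clear. Correcting and gripping.

>>> arm_command:
  increments:
    - {"tx": 0.002,"ty": -0.003,"tz": -0.01,"spin": 0}
    - {"tx": 0.002,"ty": -0.003,"tz": -0.025,"spin": 0}
    - {"tx": 0.002,"ty": -0.003,"tz": -0.04,"spin": 0}
    - {"tx": 0.002,"ty": -0.003,"tz": -0.051,"spin": 0}
    - {"tx": 0.002,"ty": -0.003,"tz": -0.051,"spin": 0}
    - {"tx": 0.002,"ty": -0.003,"tz": -0.051,"spin": 0}
    - {"tx": 0.002,"ty": -0.003,"tz": -0.051,"spin": 0}
    - {"tx": 0.002,"ty": -0.003,"tz": -0.051,"spin": 0}

```text
time: 3.95
tool_pos: [455.7, 310.6, 76.0]
eef_rot: [3.141, 0.001, -3.122]
force: [0.1, 0.7, 0.3]
grip_width: 0.999
```

>>> arm_command:
  increments:
    - {"tx": 0,"ty": 0,"tz": 0,"spin": 0}
    - {"tx": 0,"ty": 0,"tz": 0,"spin": 0}
    - {"tx": 0,"ty": 0,"tz": 0,"spin": 0}
    - {"tx": 0,"ty": 0,"tz": 0,"spin": 0}
    - {"tx": 0,"ty": 0,"tz": 0,"spin": 0}
    - {"tx": 0,"ty": 0,"tz": 0,"spin": 0}
    - {"tx": 0,"ty": 0,"tz": 0,"spin": 0}
    - {"tx": 0,"ty": 0,"tz": 0,"spin": 0}
  jaw: 1
  squeeze: 35

```text
time: 4.75
tool_pos: [455.6, 310.6, 76.0]
eef_rot: [3.141, 0.001, -3.122]
force: [-0.1, -0.0, 5.7]
grip_width: 0.697
```

>>> arm_command:
  increments:
    - {"tx": 0,"ty": 0,"tz": 0.015,"spin": 0}
    - {"tx": 0,"ty": 0,"tz": 0.04,"spin": 0}
    - {"tx": 0,"ty": 0,"tz": 0.075,"spin": 0}
    - {"tx": 0,"ty": 0,"tz": 0.11,"spin": 0}
    - {"tx": 0,"ty": 0,"tz": 0.145,"spin": 0}
    - {"tx": 0,"ty": 0,"tz": 0.17,"spin": 0}
    - {"tx": 0,"ty": 0,"tz": 0.18,"spin": 0}
    - {"tx": 0,"ty": 0,"tz": 0.18,"spin": 0}

```text
time: 5.55
tool_pos: [455.5, 310.5, 256.0]
eef_rot: [3.141, 0.002, -3.122]
force: [0.4, 0.7, -1.3]
grip_width: 0.693
```

>>> arm_command:
  increments:
    - {"tx": 0.01,"ty": -0.035,"tz": 0,"spin": 0}
    - {"tx": 0.02,"ty": -0.07,"tz": 0,"spin": 0}
    - {"tx": 0.035,"ty": -0.11,"tz": 0,"spin": 0}
    - {"tx": 0.05,"ty": -0.15,"tz": 0,"spin": 0}
    - {"tx": 0.06,"ty": -0.19,"tz": 0,"spin": 0}
    - {"tx": 0.07,"ty": -0.215,"tz": 0,"spin": 0}
    - {"tx": 0.07,"ty": -0.225,"tz": 0,"spin": 0}
    - {"tx": 0.07,"ty": -0.225,"tz": 0,"spin": 0}

```text
time: 6.35
tool_pos: [524.4, 84.4, 253.5]
eef_rot: [-3.141, -0.004, -3.125]
force: [0.6, -0.4, -0.4]
grip_width: 0.691
```

```bash
python3 - <<'E'
from h import *
s=arm.state();print(s["tool_pos"],s["force"],s["grip_width"])
info=arm.camera_info("wrist"); f=arm.grab_frame("wrist"); cv2.imwrite("pics/w3.png",f); print(arm.state()["tool_pos"])
for n,z in (("base_mid",40.5),("press",0),("tray_handle",108),("lever_pivot",215),("base",28),("pad",160)):
    for r in arm.place_of("wrist",n): print(n,r,atz("wrist",r["point"],z,info).round(1))
for r in arm.cut_out("wrist","base"): 
    m=r["region"]; ys,xs=np.where(m); print(r["confidence"],r["point"],xs.min(),xs.max(),ys.min(),ys.max())
E
```

```text
[524.39611152  84.37818335 253.51273126] [ 0.59263427 -0.35626725 -0.42295932] 0.6914007267186371
[524.43047639  85.43273848 253.90647672]
base_mid {'point': [195.1, 183.1], 'confidence': 0.88} [530.7 -30.5  40.5]
tray_handle {'point': [162.7, 76.9], 'confidence': 0.81} [440.4 -24.3 108. ]
base {'point': [202.2, 181.0], 'confidence': 0.7} [531.3 -27.7  28. ]
pad {'point': [151.0, 374.5], 'confidence': 0.8} [641.6 -30.5 160. ]
pad {'point': [495.4, 287.0], 'confidence': 0.49} [569.4 201.  160. ]
pad {'point': [21.3, 208.5], 'confidence': 0.48} [521.2 -96.9 160. ]
0.68 [211.9, 172.4] 163 232 152 218
```

View pics/w3.png

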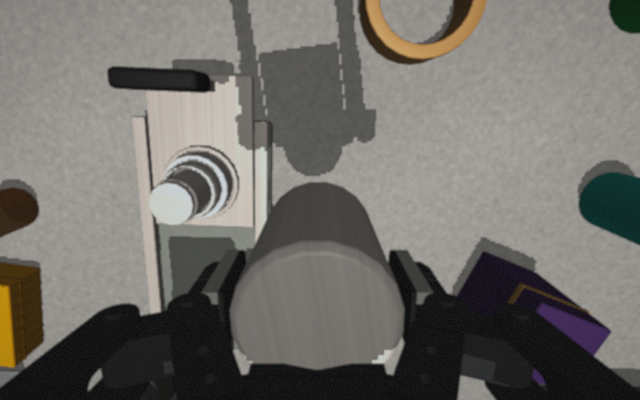

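```bash
python3 - <<'E'
from h import *
info=arm.camera_info("wrist"); 
print("tin w",atz("wrist",(172,203),108,info).round(1),"top",atz("top",(336.5,190),108).round(1))
print("rails", [atz("wrist",p,30,info).round(1).tolist() for p in ((134,117),(151,310),(270,123),(266,235))])
print("tray", [atz("wrist",p,28,info).round(1).tolist() for p in ((147,86),(158,225),(252,76),(253,226))])
print("handle", [atz("wrist",p,125,info).round(1).tolist() for p in ((109,77),(210,82))])
f=cv2.imread("pics/w3.png"); cv2.imwrite("pics/w3c.png",cv2.resize(f[55:260,95:285],None,fx=3,fy=3,interpolation=cv2.INTER_CUBIC))
# predicted image of model circles for tin centre guess
for P in ((538,-28),(535,-27)):
  for z,r in ((53,30),(71,23.5),(108,18.5)):
    q=np.array([proj("wrist",(P[0]+r*np.cos(a),P[1]+r*np.sin(a),z),info) for a in np.linspace(0,6.28,80)]); print(P,z,q.min(0).round(1),q.max(0).round(1))
E
```

```text
tin w [533.2 -24.9 108. ] top [530.3 -28.5 108. ]
rails [[473.7, -85.0, 30.0], [677.3, -90.4, 30.0], [476.5, 41.1, 30.0], [588.1, 35.5, 30.0]]
tray [[445.9, -70.9, 28.0], [580.3, -74.2, 28.0], [435.3, 25.2, 28.0], [579.4, 22.1, 28.0]]
handle [[443.6, -51.3, 125.0], [445.3, 14.2, 125.0]]
(538, -28) 53 [159.3 158.9] [225.2 222.5]
(538, -28) 71 [158.1 169.8] [212.6 222.2]
(538, -28) 108 [144.2 185.4] [192.7 231.5]
(535, -27) 53 [160.1 155.6] [226.1 219.5]
(535, -27) 71 [159.  166.3] [213.5 219. ]
(535, -27) 108 [145.1 181.6] [193.7 227.9]
```

View pics/w3c.png

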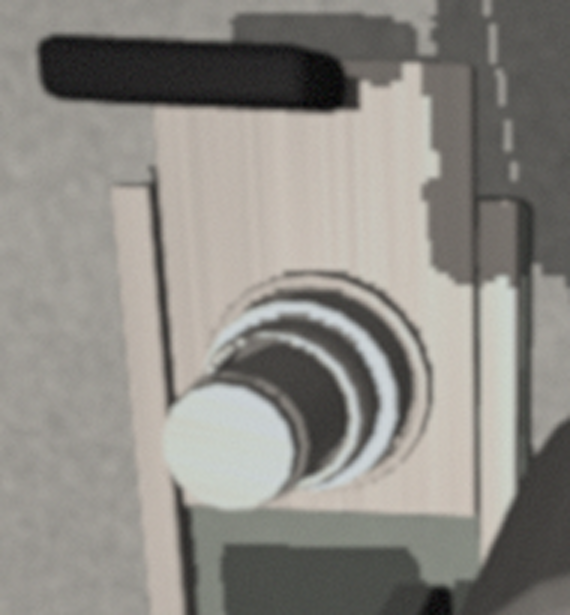

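Shoulder ring and tin match the model with the base at about (534.5,-26.5), and press yaw about -0.025. Moving over the base, then descending to just above the neck.

>>> arm_command:
  increments:
    - {"tx": 0.003,"ty": -0.03,"tz": 0,"spin": 0}
    - {"tx": 0.006,"ty": -0.06,"tz": 0,"spin": 0}
    - {"tx": 0.009,"ty": -0.09,"tz": 0,"spin": 0}
    - {"tx": 0.0105,"ty": -0.105,"tz": 0,"spin": 0}
    - {"tx": 0.0105,"ty": -0.112,"tz": 0,"spin": 0}
    - {"tx": 0.0105,"ty": -0.112,"tz": 0,"spin": 0}
    - {"tx": 0.0105,"ty": -0.112,"tz": 0,"spin": 0}
    - {"tx": 0.0105,"ty": -0.112,"tz": 0,"spin": 0}

```text
time: 7.55
tool_pos: [535.7, -25.6, 255.4]
eef_rot: [3.141, -0.0, -3.121]
force: [-0.1, 0.4, -0.5]
grip_width: 0.695
```

```bash
python3 - <<'E'
from h import *
s=arm.state();print(s["tool_pos"],s["force"],s["eef_rot"])
info=arm.camera_info("wrist"); f=arm.grab_frame("wrist"); T=s["tool_pos"]
q=np.array([proj("wrist",(T[0]+30*np.cos(a),T[1]+30*np.sin(a),T[2]+14),info) for a in np.linspace(0,6.28,80)]); print("pred cover top",q.min(0),q.max(0))
a=f[100:400,150:490]
s2=arm.grab_frame("side")
b=cv2.resize(s2[150:270,270:400],None,fx=2.5,fy=2.5,interpolation=cv2.INTER_CUBIC)
cv2.imwrite("pics/m4.png",np.hstack([a,b]))
P=(534.5,-26.5)
for nm,z,r,c in (("tin",108,18.5,P),("shoulder",53,30,P),("covermouth",T[2]-76,30,T),("covertop",T[2]+14,30,T)):
    q=np.array([proj("side",(c[0]+r*np.cos(t),c[1]+r*np.sin(t),z)) for t in np.linspace(0,6.28,80)]); print(nm,((q.min(0)-[270,150])*2.5+[340,0]).round(),((q.max(0)-[270,150])*2.5+[340,0]).round())
E
```

```text
[535.66587459 -25.62756197 255.35079838] [-0.12382773  0.42818834 -0.5476292 ] [ 3.14105739e+00 -3.25721444e-05 -3.12123351e+00]
pred cover top [226.77312973 235.20687097] [410.21821403 395.64936009]
tin [457. 189.] [490. 209.]
shoulder [447. 221.] [499. 254.]
covermouth [447. 131.] [502. 162.]
covertop [447.  62.] [503.  91.]
```

View pics/m4.png

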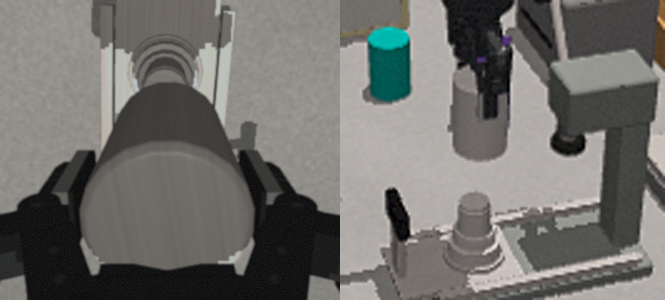

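The base rings are centred at about column 317, in line with the cover (316), so y agrees. In the side view the cover (480) looks a bit right of the tin (474.5), so I'm measuring that precisely.

```bash
python3 - <<'E'
from h import *
info=arm.camera_info("wrist"); print(arm.state()["tool_pos"])
for x in (530,534.5,539):
  for z,r in ((53,30),(71,23.5),(28,33)):
    q=np.array([proj("wrist",(x+r*np.cos(a),-26.5+r*np.sin(a),z),info) for a in np.linspace(0,6.28,80)]); print(x,z,(q.min(0)-[150,100]).round(1),(q.max(0)-[150,100]).round(1))
f=arm.grab_frame("side")
for n in ("cover","base"):
  for r in arm.cut_out("side",n):
    ys,xs=np.where(r["region"]); print(n,round(r["confidence"],2),r["point"],xs.min(),xs.max(),ys.min(),ys.max(), [(y,xs[ys==y].min(),xs[ys==y].max()) for y in range(ys.min(),ys.max()+1,3)] if 300<r["point"][0]<340 else "")
g=cv2.cvtColor(f,cv2.COLOR_BGR2GRAY)
for y in (190,200,205,208,231,234,237,240,245,250): print(y,g[y,308:346].tolist())
E
```

```text
[535.70814927 -25.83175511 255.35855615]
530 53 [133.4  40.5] [199.8 105.8]
530 71 [139.1  50.7] [194.1 104.5]
530 28 [132.6  34.5] [200.6 101.7]
534.5 53 [133.4  45.7] [199.5 110.5]
534.5 71 [139.1  56. ] [193.8 109.4]
534.5 28 [132.6  39.3] [200.4 106. ]
539 53 [133.4  50.8] [199.3 115.1]
539 71 [139.1  61.3] [193.6 114.3]
539 28 [132.6  44.1] [200.1 110.3]
cover 0.91 [322.7, 201.3] 314 336 177 214 [(177, np.int64(318), np.int64(322)), (180, np.int64(315), np.int64(324)), (183, np.int64(314), np.int64(325)), (186, np.int64(314), np.int64(325)), (189, np.int64(314), np.int64(324)), (192, np.int64(314), np.int64(335)), (195, np.int64(314), np.int64(324)), (198, np.int64(315), np.int64(335)), (201, np.int64(315), np.int64(336)), (204, np.int64(315), np.int64(336)), (207, np.int64(316), np.int64(336)), (210, np.int64(317), np.int64(336)), (213, np.int64(321), np.int64(332))]
cover 0.79 [287.8, 176.6] 280 297 160 190 
cover 0.74 [234.6, 186.0] 226 246 170 202 
base 0.63 [320.4, 251.4] 312 334 241 257 [(241, np.int64(315), np.int64(331)), (244, np.int64(313), np.int64(333)), (247, np.int
[... 1304 characters left out ...]
3, 175, 112, 93, 102, 103, 106, 104, 105, 107, 102, 104, 99, 94, 80, 177, 202, 202, 199, 195, 194, 199, 205, 202, 145, 107, 83, 91, 91, 93, 93]
240 [150, 161, 186, 198, 204, 198, 201, 132, 108, 83, 94, 101, 104, 105, 103, 104, 101, 104, 103, 97, 93, 78, 83, 218, 196, 148, 87, 93, 120, 111, 105, 93, 124, 155, 84, 78, 83, 83]
245 [117, 116, 192, 193, 191, 167, 133, 92, 95, 102, 108, 113, 123, 131, 129, 129, 128, 136, 130, 119, 106, 119, 104, 90, 189, 215, 196, 195, 152, 145, 145, 148, 151, 146, 86, 76, 79, 84]
250 [116, 118, 117, 108, 101, 89, 91, 94, 106, 124, 130, 126, 120, 114, 111, 118, 114, 111, 115, 129, 217, 206, 181, 99, 90, 84, 116, 194, 197, 197, 180, 144, 147, 149, 155, 104, 82, 81]
```

>>> arm_command:
  increments:
    - {"tx": -0.0045,"ty": 0,"tz": 0,"spin": 0}
    - {"tx": -0.0045,"ty": 0,"tz": -0.01,"spin": 0}
    - {"tx": -0.0045,"ty": 0,"tz": -0.025,"spin": 0}
    - {"tx": -0.0045,"ty": 0,"tz": -0.04,"spin": 0}
    - {"tx": -0.0045,"ty": 0,"tz": -0.055,"spin": 0}
    - {"tx": -0.0045,"ty": 0,"tz": -0.07,"spin": 0}
    - {"tx": -0.0045,"ty": 0,"tz": -0.08,"spin": 0}
    - {"tx": -0.0045,"ty": 0,"tz": -0.084,"spin": 0}

```text
time: 8.6
tool_pos: [530.5, -26.6, 169.9]
eef_rot: [3.141, -0.002, -3.122]
force: [-0.8, 0.6, -0.6]
grip_width: 0.692
```

```bash
python3 - <<'E'
from h import *
s=arm.state();print(s["tool_pos"],s["force"],s["eef_rot"])
f=arm.grab_frame("side"); cv2.imwrite("pics/s5.png",f)
g=cv2.cvtColor(f,cv2.COLOR_BGR2GRAY)
for y in range(206,258,3): print(y,g[y,308:342].tolist())
T=s["tool_pos"]
for z in (53,T[2]-76,T[2]+14):
    q=np.array([proj("side",(T[0]+30*np.cos(t),T[1]+30*np.sin(t),z)) for t in np.linspace(0,6.28,80)]); print(z,q.min(0),q.max(0))
E
```

```text
[530.47343434 -26.61852158 169.90619359] [-0.79275837  0.56010024 -0.58413488] [ 3.14124748e+00 -2.41164112e-03 -3.12245694e+00]
206 [176, 178, 178, 174, 177, 178, 128, 131, 131, 133, 132, 137, 139, 97, 36, 28, 32, 65, 27, 17, 15, 27, 28, 29, 35, 31, 24, 17, 182, 178, 175, 175, 177, 180]
209 [179, 179, 178, 180, 180, 140, 124, 132, 129, 133, 129, 131, 133, 138, 90, 25, 34, 25, 20, 27, 23, 32, 33, 39, 24, 20, 23, 60, 182, 179, 179, 178, 176, 175]
212 [175, 177, 175, 179, 185, 138, 88, 94, 134, 134, 143, 140, 128, 137, 123, 37, 26, 21, 23, 28, 31, 38, 39, 33, 36, 24, 15, 111, 182, 175, 175, 176, 177, 177]
215 [177, 179, 182, 183, 186, 142, 90, 96, 101, 104, 103, 104, 105, 105, 104, 67, 100, 47, 25, 22, 26, 19, 20, 47, 55, 64, 56, 183, 179, 174, 177, 178, 177, 174]
218 [180, 176, 179, 182, 186, 139, 90, 95, 101, 103, 100, 105, 107, 106, 108, 73, 101, 46, 27, 25, 31, 24, 21, 99, 102, 95, 81, 182, 178, 178, 176, 177, 176, 180]
221 [178, 173, 177, 180, 186, 143, 91, 94, 101, 102, 102, 107, 107, 107, 108, 84, 98, 40, 27, 17, 27, 25, 15, 99, 100, 95, 112, 182, 179, 178, 182, 179, 173, 173]
2
[... 1539 characters left out ...]
 106, 117, 101, 91, 100, 99, 101, 114, 129, 132, 128, 122, 134, 134, 126, 123, 191, 171, 100, 93, 96, 95, 84, 178, 186, 198, 200, 204, 142, 147, 149]
254 [117, 115, 115, 117, 82, 109, 113, 102, 102, 103, 106, 107, 106, 107, 107, 106, 102, 106, 104, 100, 103, 101, 96, 104, 161, 194, 123, 150, 198, 198, 196, 196, 210, 155]
257 [118, 120, 119, 120, 121, 118, 105, 94, 91, 91, 109, 123, 125, 114, 110, 113, 154, 174, 200, 193, 171, 162, 87, 97, 126, 202, 201, 199, 199, 198, 197, 197, 196, 196]
53 [311.55239679 238.75089764] [332.37836903 251.78238878]
93.90619359359764 [311.44798388 227.52461688] [332.60070652 240.37116932]
183.90619359359764 [311.20630645 201.56334297] [333.11531681 213.93569457]
```

Cover and base axes now agree in the side image to about 1 mm (323.55 against 323.2 px). Lowering.

>>> arm_command:
  increments:
    - {"tx": -0.001,"ty": 0,"tz": -0.004,"spin": 0}
    - {"tx": -0.001,"ty": 0,"tz": -0.008,"spin": 0}
    - {"tx": -0.001,"ty": 0,"tz": -0.012,"spin": 0}
    - {"tx": -0.001,"ty": 0,"tz": -0.016,"spin": 0}
    - {"tx": -0.001,"ty": 0,"tz": -0.02,"spin": 0}
    - {"tx": -0.001,"ty": 0,"tz": -0.023,"spin": 0}
    - {"tx": -0.001,"ty": 0,"tz": -0.026,"spin": 0}
    - {"tx": -0.001,"ty": 0,"tz": -0.026,"spin": 0}

```text
time: 9.45
tool_pos: [530.0, -26.6, 144.9]
eef_rot: [3.141, -0.001, -3.122]
force: [0.2, 0.2, -0.7]
grip_width: 0.696
```

>>> arm_command:
  increments:
    - {"tx": 0,"ty": 0,"tz": -0.002,"spin": 0}
    - {"tx": 0,"ty": 0,"tz": -0.004,"spin": 0}
    - {"tx": 0,"ty": 0,"tz": -0.006,"spin": 0}
    - {"tx": 0,"ty": 0,"tz": -0.008,"spin": 0}
    - {"tx": 0,"ty": 0,"tz": -0.01,"spin": 0}
    - {"tx": 0,"ty": 0,"tz": -0.012,"spin": 0}
    - {"tx": 0,"ty": 0,"tz": -0.013,"spin": 0}
    - {"tx": 0,"ty": 0,"tz": -0.013,"spin": 0}

```text
time: 10.25
tool_pos: [530.2, -26.6, 132.1]
eef_rot: [3.141, -0.0, -3.123]
force: [-0.7, -2.1, -0.7]
grip_width: 0.69
```

>>> arm_command:
  increments:
    - {"tx": 0,"ty": 0,"tz": -0.001,"spin": 0}
    - {"tx": 0,"ty": 0,"tz": -0.001,"spin": 0}
    - {"tx": 0,"ty": 0,"tz": -0.002,"spin": 0}
    - {"tx": 0,"ty": 0,"tz": -0.002,"spin": 0}
    - {"tx": 0,"ty": 0,"tz": -0.003,"spin": 0}
    - {"tx": 0,"ty": 0,"tz": -0.003,"spin": 0}
    - {"tx": 0,"ty": 0,"tz": -0.003,"spin": 0}
    - {"tx": 0,"ty": 0,"tz": -0.003,"spin": 0}

```text
time: 11.05
tool_pos: [530.2, -26.6, 129.2]
eef_rot: [3.141, -0.0, -3.122]
force: [-0.4, -1.6, -0.8]
grip_width: 0.694
```

>>> arm_command:
  increments:
    - {"tx": 0,"ty": 0,"tz": -0.0005,"spin": 0}
    - {"tx": 0,"ty": 0,"tz": -0.001,"spin": 0}
    - {"tx": 0,"ty": 0,"tz": -0.001,"spin": 0}
    - {"tx": 0,"ty": 0,"tz": -0.0015,"spin": 0}
    - {"tx": 0,"ty": 0,"tz": -0.0015,"spin": 0}
    - {"tx": 0,"ty": 0,"tz": -0.002,"spin": 0}
    - {"tx": 0,"ty": 0,"tz": -0.002,"spin": 0}
    - {"tx": 0,"ty": 0,"tz": -0.002,"spin": 0}

```text
time: 11.85
tool_pos: [531.5, -26.6, 128.9]
eef_rot: [-3.142, 0.004, -3.122]
force: [-1.4, 0.3, 9.1]
grip_width: 0.694
```

Contact at 9 N with the mouth at the expected shoulder height. I'm relieving the load, releasing and rising.

>>> arm_command:
  increments:
    - {"tx": 0,"ty": 0,"tz": 0.001,"spin": 0}
    - {"tx": 0,"ty": 0,"tz": 0.001,"spin": 0}
    - {"tx": 0,"ty": 0,"tz": 0.001,"spin": 0}
    - {"tx": 0,"ty": 0,"tz": 0.001,"spin": 0}
    - {"tx": 0,"ty": 0,"tz": 0.001,"spin": 0}
    - {"tx": 0,"ty": 0,"tz": 0.001,"spin": 0}
    - {"tx": 0,"ty": 0,"tz": 0.001,"spin": 0}
    - {"tx": 0,"ty": 0,"tz": 0.001,"spin": 0}

```text
time: 12.65
tool_pos: [531.2, -26.6, 129.0]
eef_rot: [-3.142, 0.003, -3.122]
force: [1.3, -0.4, 6.3]
grip_width: 0.695
```

>>> arm_command:
  increments:
    - {"tx": 0,"ty": 0,"tz": 0,"spin": 0}
    - {"tx": 0,"ty": 0,"tz": 0,"spin": 0}
    - {"tx": 0,"ty": 0,"tz": 0,"spin": 0}
    - {"tx": 0,"ty": 0,"tz": 0,"spin": 0}
    - {"tx": 0,"ty": 0,"tz": 0,"spin": 0}
    - {"tx": 0,"ty": 0,"tz": 0,"spin": 0}
    - {"tx": 0,"ty": 0,"tz": 0,"spin": 0}
    - {"tx": 0,"ty": 0,"tz": 0,"spin": 0}
  jaw: -1

```text
time: 13.45
tool_pos: [530.3, -26.7, 128.4]
eef_rot: [3.141, 0.0, -3.122]
force: [0.8, -0.1, 0.3]
grip_width: 0.997
```

>>> arm_command:
  increments:
    - {"tx": 0,"ty": 0,"tz": 0.01,"spin": 0}
    - {"tx": 0,"ty": 0,"tz": 0.03,"spin": 0}
    - {"tx": 0,"ty": 0,"tz": 0.06,"spin": 0}
    - {"tx": 0,"ty": 0,"tz": 0.09,"spin": 0}
    - {"tx": 0,"ty": 0,"tz": 0.12,"spin": 0}
    - {"tx": 0,"ty": 0,"tz": 0.15,"spin": 0}
    - {"tx": 0,"ty": 0,"tz": 0.16,"spin": 0}
    - {"tx": 0,"ty": 0,"tz": 0.16,"spin": 0}

```text
time: 14.25
tool_pos: [530.8, -26.7, 290.1]
eef_rot: [-3.141, 0.004, -3.122]
force: [0.4, 0.1, 0.1]
grip_width: 0.999
```

```bash
python3 - <<'E'
from h import *
s=arm.state();print(s["tool_pos"],s["force"],s["grip_width"])
info=arm.camera_info("wrist"); w=arm.grab_frame("wrist"); 
for n,z in (("tray_handle",108),("cover_mid",98)):
    for r in arm.place_of("wrist",n): print(n,r,atz("wrist",r["point"],z,info).round(1))
s2=arm.grab_frame("side"); b=cv2.resize(s2[150:270,250:400],None,fx=2.67,fy=2.67,interpolation=cv2.INTER_CUBIC)
b=cv2.resize(b,(400,320)); o=np.zeros((400,800,3),np.uint8); o[:320,:400]=b; o[:,400:]=w[:,100:500]; cv2.imwrite("pics/m6.png",o)
E
```

```text
[530.81279184 -26.68417031 290.10207418] [0.40327311 0.11096574 0.07926085] 0.9988458684768298
tray_handle {'point': [323.9, 77.5], 'confidence': 0.92} [444.3 -23.3 108. ]
```

View pics/m6.png

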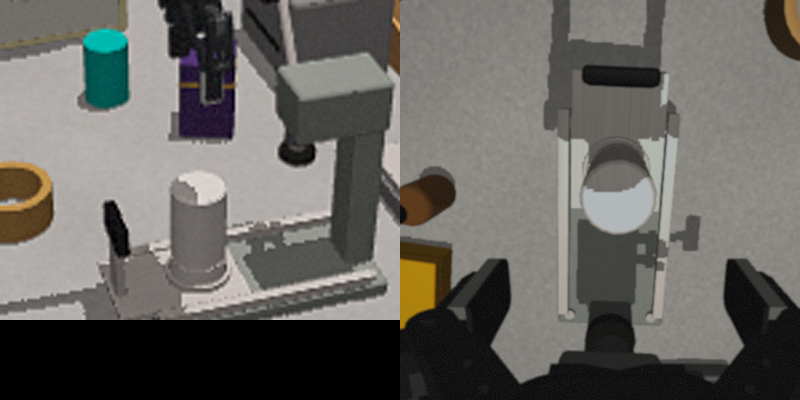

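The cover sits level on the base, with the mouth on the shoulder in both views. Next is the tray: I'm going in front of the handle (444,-23) with closed fingers.

>>> arm_command:
  increments:
    - {"tx": -0.02,"ty": 0.0,"tz": 0,"spin": 0}
    - {"tx": -0.05,"ty": 0.001,"tz": 0,"spin": 0}
    - {"tx": -0.08,"ty": 0.002,"tz": 0,"spin": 0}
    - {"tx": -0.11,"ty": 0.003,"tz": 0,"spin": 0}
    - {"tx": -0.125,"ty": 0.003,"tz": -0.02,"spin": 0}
    - {"tx": -0.128,"ty": 0.003,"tz": -0.05,"spin": 0}
    - {"tx": -0.128,"ty": 0.003,"tz": -0.07,"spin": 0}
    - {"tx": -0.128,"ty": 0.003,"tz": -0.07,"spin": 0}
  jaw: 1

```text
time: 15.25
tool_pos: [399.6, -23.4, 215.2]
eef_rot: [3.141, -0.008, -3.122]
force: [-1.0, 0.5, 0.3]
grip_width: -0.003
```

>>> arm_command:
  increments:
    - {"tx": 0,"ty": 0,"tz": -0.02,"spin": 0}
    - {"tx": 0,"ty": 0,"tz": -0.045,"spin": 0}
    - {"tx": 0,"ty": 0,"tz": -0.07,"spin": 0}
    - {"tx": 0,"ty": 0,"tz": -0.085,"spin": 0}
    - {"tx": 0,"ty": 0,"tz": -0.095,"spin": 0}
    - {"tx": 0,"ty": 0,"tz": -0.097,"spin": 0}
    - {"tx": 0,"ty": 0,"tz": -0.097,"spin": 0}
    - {"tx": 0,"ty": 0,"tz": -0.097,"spin": 0}

```text
time: 16.05
tool_pos: [403.0, -23.7, 122.1]
eef_rot: [-3.142, 0.002, -3.122]
force: [0.1, 0.6, 0.5]
grip_width: -0.005
```

>>> arm_command:
  increments:
    - {"tx": 0.004,"ty": 0,"tz": 0,"spin": 0}
    - {"tx": 0.008,"ty": 0,"tz": 0,"spin": 0}
    - {"tx": 0.012,"ty": 0,"tz": 0,"spin": 0}
    - {"tx": 0.016,"ty": 0,"tz": 0,"spin": 0}
    - {"tx": 0.02,"ty": 0,"tz": 0,"spin": 0}
    - {"tx": 0.024,"ty": 0,"tz": 0,"spin": 0}
    - {"tx": 0.028,"ty": 0,"tz": 0,"spin": 0}
    - {"tx": 0.032,"ty": 0,"tz": 0,"spin": 0}

```text
time: 16.85
tool_pos: [434.0, -23.8, 121.2]
eef_rot: [-3.141, -0.001, -3.122]
force: [-1.7, -1.2, 0.9]
grip_width: 0.005
```

>>> arm_command:
  increments:
    - {"tx": 0.005,"ty": 0,"tz": 0,"spin": 0}
    - {"tx": 0.011,"ty": 0,"tz": 0,"spin": 0}
    - {"tx": 0.018,"ty": 0,"tz": 0,"spin": 0}
    - {"tx": 0.026,"ty": -0.001,"tz": 0,"spin": 0}
    - {"tx": 0.034,"ty": -0.001,"tz": 0,"spin": 0}
    - {"tx": 0.042,"ty": -0.001,"tz": 0,"spin": 0}
    - {"tx": 0.05,"ty": -0.001,"tz": 0,"spin": 0}
    - {"tx": 0.058,"ty": -0.001,"tz": 0,"spin": 0}

```text
time: 17.65
tool_pos: [492.9, -24.9, 121.2]
eef_rot: [-3.141, -0.0, -3.122]
force: [-3.2, -1.0, -0.4]
grip_width: 0.003
```

>>> arm_command:
  increments:
    - {"tx": 0.008,"ty": 0,"tz": 0,"spin": 0}
    - {"tx": 0.015,"ty": 0,"tz": 0,"spin": 0}
    - {"tx": 0.021,"ty": 0,"tz": 0,"spin": 0}
    - {"tx": 0.027,"ty": -0.001,"tz": 0,"spin": 0}
    - {"tx": 0.031,"ty": -0.001,"tz": 0,"spin": 0}
    - {"tx": 0.034,"ty": -0.001,"tz": 0,"spin": 0}
    - {"tx": 0.036,"ty": -0.001,"tz": 0,"spin": 0}
    - {"tx": 0.037,"ty": -0.001,"tz": 0,"spin": 0}

```text
time: 18.45
tool_pos: [529.4, -25.5, 121.4]
eef_rot: [3.141, 0.0, -3.122]
force: [-0.7, 0.5, 0.5]
grip_width: 0.001
```

>>> arm_command:
  increments:
    - {"tx": 0.001,"ty": 0,"tz": 0,"spin": 0}
    - {"tx": 0.002,"ty": 0,"tz": 0,"spin": 0}
    - {"tx": 0.003,"ty": 0,"tz": 0,"spin": 0}
    - {"tx": 0.004,"ty": 0,"tz": 0,"spin": 0}
    - {"tx": 0.005,"ty": 0,"tz": 0,"spin": 0}
    - {"tx": 0.006,"ty": 0,"tz": 0,"spin": 0}
    - {"tx": 0.007,"ty": 0,"tz": 0,"spin": 0}
    - {"tx": 0.007,"ty": 0,"tz": 0,"spin": 0}

```text
time: 19.25
tool_pos: [535.0, -25.7, 121.4]
eef_rot: [3.141, -0.003, -3.122]
force: [-5.7, -0.6, 3.9]
grip_width: 0.001
```

>>> arm_command:
  increments:
    - {"tx": 0.0005,"ty": 0,"tz": 0,"spin": 0}
    - {"tx": 0.001,"ty": 0,"tz": 0,"spin": 0}
    - {"tx": 0.0015,"ty": 0,"tz": 0,"spin": 0}
    - {"tx": 0.002,"ty": 0,"tz": 0,"spin": 0}
    - {"tx": 0.002,"ty": 0,"tz": 0,"spin": 0}
    - {"tx": 0.002,"ty": 0,"tz": 0,"spin": 0}
    - {"tx": 0.002,"ty": 0,"tz": 0,"spin": 0}
    - {"tx": 0.002,"ty": 0,"tz": 0,"spin": 0}

```text
time: 20.05
tool_pos: [535.1, -25.7, 121.4]
eef_rot: [3.141, -0.007, -3.122]
force: [-10.6, 0.7, 7.9]
grip_width: 0.0
```

The tray is against its stop: TCP is fixed at 535.1 while the force rises to 10.6 N, about 109 mm past first contact. Retreating and going up to the lever.

>>> arm_command:
  increments:
    - {"tx": -0.01,"ty": 0,"tz": 0,"spin": 0}
    - {"tx": -0.03,"ty": 0,"tz": 0,"spin": 0}
    - {"tx": -0.045,"ty": 0,"tz": 0.02,"spin": 0}
    - {"tx": -0.045,"ty": 0,"tz": 0.06,"spin": 0}
    - {"tx": -0.045,"ty": 0,"tz": 0.105,"spin": 0}
    - {"tx": -0.045,"ty": 0,"tz": 0.15,"spin": 0}
    - {"tx": -0.045,"ty": 0,"tz": 0.195,"spin": 0}
    - {"tx": -0.045,"ty": 0,"tz": 0.24,"spin": 0}

```text
time: 20.85
tool_pos: [493.5, -25.9, 363.7]
eef_rot: [-3.141, 0.003, -3.122]
force: [0.7, 0.2, -0.2]
grip_width: 0.002
```

>>> arm_command:
  increments:
    - {"tx": 0,"ty": 0.02,"tz": 0.01,"spin": 0}
    - {"tx": 0.02,"ty": 0.05,"tz": 0.01,"spin": 0}
    - {"tx": 0.05,"ty": 0.08,"tz": 0.01,"spin": 0}
    - {"tx": 0.08,"ty": 0.1,"tz": 0.01,"spin": 0}
    - {"tx": 0.12,"ty": 0.1,"tz": 0.01,"spin": 0}
    - {"tx": 0.15,"ty": 0.1,"tz": 0.01,"spin": 0}
    - {"tx": 0.165,"ty": 0.1,"tz": 0.01,"spin": 0}
    - {"tx": 0.165,"ty": 0.1,"tz": 0.01,"spin": 0}

```text
time: 21.65
tool_pos: [660.4, 74.2, 369.7]
eef_rot: [-3.141, 0.001, -3.123]
force: [0.5, 0.6, -0.4]
grip_width: -0.001
```

```bash
python3 - <<'E'
from h import *
s=arm.state();print(s["tool_pos"],s["force"])
info=arm.camera_info("wrist"); w=arm.grab_frame("wrist")
for n,z in (("lever_grip",298),("lever_pivot",215)):
    for r in arm.place_of("wrist",n): print(n,r,atz("wrist",r["point"],z,info).round(1))
s2=arm.grab_frame("side"); b=cv2.resize(s2[130:270,300:420],(360,420),interpolation=cv2.INTER_CUBIC)
for r in arm.place_of("side","lever_grip"): print(r)
o=np.zeros((420,800,3),np.uint8); o[:,:360]=b; o[:400,360:]=w[:,100:540]; cv2.imwrite("pics/m7.png",o)
E
```

```text
[660.44041531  74.22717205 369.72602188] [ 0.49879575  0.55895275 -0.44566082]
lever_grip {'point': [313.1, 227.7], 'confidence': 0.73} [659.1  71.6 298. ]
lever_pivot {'point': [247.8, 190.3], 'confidence': 0.59} [659.2  19.9 215. ]
{'point': [354.8, 147.4], 'confidence': 0.7}
{'point': [364.3, 306.0], 'confidence': 0.24}
```

View pics/m7.png

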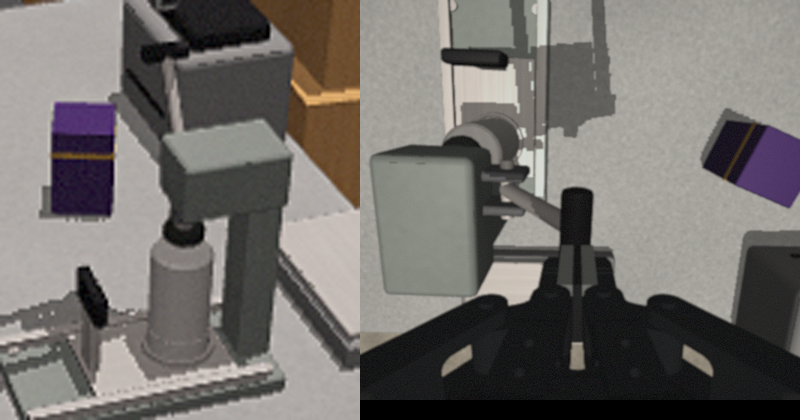

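The canister is under the pad. The lever grip is at (659,72,~300), with the bar seen below the fingertips at (577,200) in the crop. Pressing it down along its arc.

>>> arm_command:
  increments:
    - {"tx": 0,"ty": -0.002,"tz": -0.015,"spin": 0}
    - {"tx": 0,"ty": -0.002,"tz": -0.028,"spin": 0}
    - {"tx": 0,"ty": -0.002,"tz": -0.034,"spin": 0}
    - {"tx": 0,"ty": 0.003,"tz": -0.038,"spin": 0}
    - {"tx": 0,"ty": 0.007,"tz": -0.042,"spin": 0}
    - {"tx": 0,"ty": 0.011,"tz": -0.045,"spin": 0}
    - {"tx": 0,"ty": 0.015,"tz": -0.049,"spin": 0}
    - {"tx": 0,"ty": 0.02,"tz": -0.054,"spin": 0}

```text
time: 22.7
tool_pos: [658.3, 96.2, 319.3]
eef_rot: [3.138, 0.003, -3.122]
force: [-2.0, 3.3, 7.3]
grip_width: 0.002
```

>>> arm_command:
  increments:
    - {"tx": 0,"ty": 0.006,"tz": -0.007,"spin": 0}
    - {"tx": 0,"ty": 0.0105,"tz": -0.014,"spin": 0}
    - {"tx": 0,"ty": 0.015,"tz": -0.0215,"spin": 0}
    - {"tx": 0,"ty": 0.0185,"tz": -0.0295,"spin": 0}
    - {"tx": 0,"ty": 0.021,"tz": -0.0375,"spin": 0}
    - {"tx": 0,"ty": 0.0235,"tz": -0.046,"spin": 0}
    - {"tx": 0,"ty": 0.0245,"tz": -0.053,"spin": 0}
    - {"tx": 0,"ty": 0.025,"tz": -0.058,"spin": 0}

```text
time: 23.5
tool_pos: [658.4, 119.7, 258.7]
eef_rot: [3.141, 0.0, -3.122]
force: [0.7, 2.3, 2.4]
grip_width: -0.001
```

>>> arm_command:
  increments:
    - {"tx": 0,"ty": 0,"tz": -0.005,"spin": 0}
    - {"tx": 0,"ty": 0,"tz": -0.01,"spin": 0}
    - {"tx": 0,"ty": 0,"tz": -0.014,"spin": 0}
    - {"tx": 0,"ty": 0,"tz": -0.018,"spin": 0}
    - {"tx": 0,"ty": -0.001,"tz": -0.021,"spin": 0}
    - {"tx": 0,"ty": -0.001,"tz": -0.023,"spin": 0}
    - {"tx": 0,"ty": -0.001,"tz": -0.024,"spin": 0}
    - {"tx": 0,"ty": -0.001,"tz": -0.024,"spin": 0}

```text
time: 24.3
tool_pos: [658.2, 118.0, 235.1]
eef_rot: [-3.141, -0.0, -3.122]
force: [0.2, 1.1, 1.5]
grip_width: 0.002
```

>>> arm_command:
  increments:
    - {"tx": 0,"ty": 0,"tz": -0.001,"spin": 0}
    - {"tx": 0,"ty": 0,"tz": -0.002,"spin": 0}
    - {"tx": 0,"ty": 0,"tz": -0.003,"spin": 0}
    - {"tx": 0,"ty": 0,"tz": -0.004,"spin": 0}
    - {"tx": 0,"ty": 0,"tz": -0.005,"spin": 0}
    - {"tx": 0,"ty": 0,"tz": -0.006,"spin": 0}
    - {"tx": 0,"ty": 0,"tz": -0.006,"spin": 0}
    - {"tx": 0,"ty": 0,"tz": -0.006,"spin": 0}

```text
time: 25.1
tool_pos: [658.3, 118.0, 233.3]
eef_rot: [-3.141, 0.003, -3.122]
force: [-4.5, 0.2, 17.2]
grip_width: -0.001
```

It's hard against the stop: TCP z is 233.3 against a predicted 233.8, at 17 N. Rising away and checking.

>>> arm_command:
  increments:
    - {"tx": 0,"ty": 0,"tz": 0.006,"spin": 0}
    - {"tx": 0,"ty": 0,"tz": 0.02,"spin": 0}
    - {"tx": 0,"ty": 0,"tz": 0.05,"spin": 0}
    - {"tx": 0,"ty": 0,"tz": 0.085,"spin": 0}
    - {"tx": -0.01,"ty": 0.01,"tz": 0.12,"spin": 0}
    - {"tx": -0.03,"ty": 0.04,"tz": 0.15,"spin": 0}
    - {"tx": -0.06,"ty": 0.07,"tz": 0.16,"spin": 0}
    - {"tx": -0.06,"ty": 0.07,"tz": 0.16,"spin": 0}

```text
time: 25.9
tool_pos: [595.9, 191.1, 391.8]
eef_rot: [3.14, 0.002, -3.118]
force: [-0.5, 0.1, -0.6]
grip_width: -0.005
```

```bash
python3 - <<'E'
from h import *
s=arm.state();print(s["time"],s["tool_pos"],s["force"])
t=arm.grab_frame("top"); s2=arm.grab_frame("side"); w=arm.grab_frame("wrist")
for r in arm.place_of("side","lever_grip"): print(r, "pred down",proj("side",(661,119,200)))
b=cv2.resize(s2[140:350,220:440],(440,420)); c=cv2.resize(w,(360,225)); d=cv2.resize(t[90:270,170:450],(360,231))
o=np.zeros((460,800,3),np.uint8); o[:420,:440]=b; o[:225,440:]=c; o[225:456,440:]=d; cv2.imwrite("pics/m8.png",o)
E
```

```text
25.9 [595.94065511 191.13435486 391.80160276] [-0.46202534  0.13991925 -0.59168403]
{'point': [348.4, 171.1], 'confidence': 0.43} pred down [347.54273669 169.58384443]
```

View pics/m8.png

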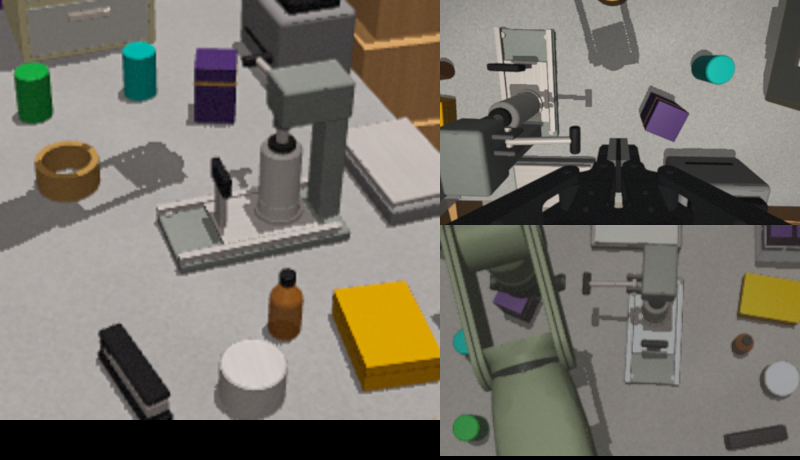

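The lever is down, the pad is on the cover, the tray is in, and the bystanders are undisturbed. Handing in.

```bash
python3 -c "
from workcell import arm
print(arm.hand_in())"
```

```text
the job is handed in; nothing more can be done
None
```

The canister is closed, under the press head and clamped, and the job was handed in at about 26 s of the 64 s allowed.

- **Cover:** I picked the plain tin cover, not the green or turquoise ones, and lowered it onto the base. Contact came at about 9 N with the mouth at the expected shoulder height. After release it sat level in both the side and wrist views.
- **Tray:** I pushed it about 109 mm until it stopped. The tool no longer moved while the force rose to 10.6 N.
- **Lever:** I followed its arc down to the stop, with the tool at z 233.3 against a predicted 233.8 and 17 N of force. After I backed off, the grip was detected at (348,171), where the fully-down lever should appear at (348,170). That detection had only 0.43 confidence, but the pictures show the same.
- **Last pictures:** They show the pad on the cover, the tray in, the arm clear of everything and no bystander visibly moved.

One check disagreed along the way. Before lowering, the side view showed the cover about 5 mm too far along x compared with the wrist estimate. I shifted it 5.5 mm, and after that it went on without jamming.

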